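Walk the heating block round to the stop rail

TASK

Walk the heavy aluminium heating block round by pushing at its corners until one of its long sides (either will do) squarely faces the steel stop rail, doing this turning while the block is still clear of the rail. Then push it up until that long side is flush against the rail, with the block not sticking out past either end of the rail. Only push it: do not lift or tip the block, keep off the black knob on its top, and leave the bottle, the vial and the mouse where they stand.

Things in the scene. Friction and masses are not known exactly. Their poses are not given: they have to be found in the camera images.
- block: loose aluminium block, ten round wells in its flat top: 88 (its x) by 156 (its y, the long way) by 36 mm high, 0.6 to 0.95 kg, too wide to grip; 3 to 15 N slides it. Origin: centre of its underside. It starts with an end turned roughly to the rail, on the robot's side, 45 mm or more clear. Pushed square to a long side near one end, it turns about a point just beyond its middle
- knob: black lifting knob fixed on the middle of the block's top, 20 mm across, its top 30 mm above the block's top (66 mm above the bench). Origin: foot of its stem, on the block's top. Not to be touched.
- fence: steel stop rail fixed to the bench beyond the block: 25 (its x) by 280 (its y, the long way) by 30 mm high. Origin: centre of its underside. The block goes against its -x face, which looks roughly to the robot: flush when the block's origin is 56.5 mm from the rail's along the rail's -x, and within the rail's ends while under 62 mm from it along the rail's y
- bottle: brown glass reagent bottle, 68 mm across, 150 mm tall, standing by the left (+y) end of the rail; bystander. Origin: centre of its underside.
- vial: small clear vial with a metal cap, 25 mm across, 72 mm tall, standing to the right (-y) of the block; bystander. Origin: centre of its underside.
- mouse: grey computer mouse, 105 by 60 by 26 mm, lying by the right (-y) end of the rail; bystander. Origin: centre of its underside.
Things that resemble listed ones, but are neither listed nor needed, are in the scene too. There is more than one size of the block; the job needs the largest.

How it is judged:
By the outcome, as a careful person would: the job done as asked, in the order asked, and still so for the second after the job is handed in, with the robot touching nothing.
It also fails if it takes over 72 s, if anything falls off the work surface, if the arm or the gripper's body presses on something with over 40 N, if the wrist force passes 120 N, or if a joint passes its speed limit or range.

ROBOT

A 7-joint arm with a two-finger parallel gripper is mounted at the origin on the work surface. World frame = base frame: x ahead of the robot, y to its left, z up, the work surface at z = 0. Lengths are in mm, angles in rad, forces in N, time in s.
With the tool pointing down it reaches from about 400 to 850 mm from the base axis. Payload 4.5 kg.
Tool frame: the origin (TCP) lies between the finger pads; the fingertips stand 19 mm ahead of it and the grasp point (between the pads) is the TCP (env.tip_reach is the z of the fingertips in the tool frame, in mm); z points along the fingers, y is the line along which they close (so a half turn about z gives the same grasp; the last joint's range is limited). The gripper opens to 88 mm and grips with 3 to 60 N. Pads are 18 mm wide; open, the fingers measure 123 mm over their backs; the gripper's body (75 mm by 187 mm) begins 45 mm behind the grasp point.
Start: joints at [-1.172, 0.689, -0.195, 1.565, 0.157, 0.902, -0.215], TCP at [222.958, 583.902, 257.743] pointing down, gripper open.
Joint ranges: [-3.01, 3.01], [-0.46, 2.08], [-1.47, 1.51], [0.13, 2.56], [-1, 4.14], [0.04, 2.09], [-2.66, 2.66]. Speed limits (rad/s): [2.57, 2.57, 3.14, 3.14, 3.14, 3.14, 3.14].

INTERFACE

Orientations are given as a rotation vector (axis times angle).
In Python, from plant import env gives the robot as it stands.
- The arm moves only by the tool arm_command, never from a script. Its argument "series" is a list of rows, each an object of numbers: "tx", "ty", "tz": the shift along the tool's x, y, z scaled (see below); "ax", "ay", "az": the turn, a rotation vector about the tool's x, y, z scaled (see below). In form: [{"tx": .., "ty": .., "tz": .., "ax": .., "ay": .., "az": ..}, ...]. A call has 1 to 20 rows; each row is the pose to reach, as a shift and turn from the pose commanded when the call began, along the tool's axes at that moment; what a row does not reach only later rows make up. The controller multiplies each number of a shift by 200 mm and each number of a turn by 2 rad. A row lasts 1/12 s, in which the tool goes at most 41.7 mm and 7.16 degrees, less where a joint would pass 70% of its speed; a pose out of reach is approached as far as the arm can. A call with a number of a shift or a turn outside -1 to 1 is refused whole. A call with a gripper value outside its range is refused whole. "jaw" is the opening, from 0 (shut) to 1 (fully open), set as the call begins (left out, the last holds). The fingers move at their own pace and stop on an object; "squeeze" is the grip in N (left out, the last holds). Time passes only in rows, so rows that repeat a pose let the fingers close. It gives the time, the measured TCP pose, the force, the opening and the grip force at its end, in the units of the state.
- env.get_state(): the state, without advancing time (a new reading comes with each control period).
- env.capture(name): name is "side" or "top" or "wrist"; returns a dict with "pixels" (420x560x3 uint8, red, green, blue), "fx", "fy", "cx", "cy" (pixels), "rvec" (rotation vector, rad) and "tvec" (3), from world to camera coordinates, as OpenCV has them; the wrist camera has in their place "hand_eye" (4x4, takes a point from camera to tool coordinates, whose origin is the TCP and whose axes are the flange's). Camera axes: x right, y down, z forward; pixel columns grow to the right and rows downward; lengths in mm; the calibration is good to about 2 mm. A picture is of the moment at which its call begins: read the wrist's pose just before it. There is no depth.
- env.finish_job(): hands the job in; it is judged then, once.
Trained networks look in a picture, given as the dict that the camera call returned (one of the last four; its "shot" number tells which), for a name from the list of things; names that differ only in an ending like _2 or _b are one class to them, and where a whole thing is asked for, a point or a joint stands for the part that bears it (a point fixed in the world has none). Each returns a list of dicts, best first, with "p" (0 to 1); they miss things now and then, are a little off and sometimes report something else, mostly with a low value. They report only what shows in the picture. A call takes as long as a camera call. They do not tell look-alikes from the thing itself.
- env.boxes_of(picture, label): "box" ([left, top, right, bottom] as shares, 0 to 1, of the picture: columns of its width, rows of its height, round what is visible of it).
- env.masks_of(picture, label): "region" (420x560 bool, what is visible of it) and "box" ([left, top, right, bottom] as shares, 0 to 1, of the picture: columns of its width, rows of its height, round what is visible of it).
The state is a dict: "clock": time; "joints": joint angles; "qvel": joint speeds; "tau": joint torques, N m; "position": TCP position; "tool_rot": TCP orientation; "wrist_force": force on the tool from outside, world axes, zero at the start; "wrist_torque": the same for the moment, N m; "finger_gap": opening from 0.0 (shut) to 1.0 (fully open); "gripper_force": force on a finger pad.
Only numpy, scipy, OpenCV 4.12 (cv2) and the standard library are available. Lean on these libraries where they do the work, as an engineer would, in place of code of your own. Each camera call takes 0.05 s, during which the arm holds its last target. There are 200 camera calls.

## Working session

There is one attempt and no reset: what is moved stays moved. The work goes in short steps, Python scripts to look and compute and a tool call to move; the robot and the scene stay as the last step left them, time stands still between calls to the robot, and variables do not carry over. Pictures are saved under pics/ and viewed, at most 10 in all, crops included, and the job is handed in when it is done.

Besides the shell and the picture viewer there is one more tool, called after ">>>" as a command line: name --argument value ..., lists and objects as JSON in quotes. arm_command: Moves the arm, as the interface text tells. Shifts and turns lie within -1 to 1; 1 stands for 200 mm of shift or 2 rad of turn. Its arguments: {"type":"object","properties":{"series":{"type":"array"},"jaw":{"type":"number"},"squeeze":{"type":"number"}},"required":["series"]}

```bash
mkdir -p pics; ls; cat > h.py <<'E'
import numpy as np, cv2
from scipy.spatial.transform import Rotation as R
from plant import env
def unproj(c,uv,z):
    Rm=cv2.Rodrigues(np.array(c['rvec'],float))[0]; t=np.array(c['tvec'],float).ravel()
    uv=np.atleast_2d(np.array(uv,float)); d=np.c_[(uv[:,0]-c['cx'])/c['fx'],(uv[:,1]-c['cy'])/c['fy'],np.ones(len(uv))]@Rm
    o=-Rm.T@t; return o+d*((z-o[2])/d[:,2])[:,None]
def proj(c,P):
    K=np.array([[c['fx'],0,c['cx']],[0,c['fy'],c['cy']],[0,0,1]],float)
    return cv2.projectPoints(np.array(P,float),np.array(c['rvec'],float),np.array(c['tvec'],float),K,None)[0].reshape(-1,2)
def save(c,n): cv2.imwrite('pics/'+n,c['pixels'][:,:,::-1])
E
python3 - <<'E'
from h import *
s=env.get_state(); print(s['clock'],s['position'],s['tool_rot'],R.from_rotvec(s['tool_rot']).as_matrix().round(3))
a=env.capture('top'); 
cv2.imwrite('pics/a.png',cv2.resize(a['pixels'][:,:,::-1],(784,588)))
print(a['fx'],a['rvec'],a['tvec'])
for n in ['block','knob','fence','bottle','vial','mouse']:
    for b in env.boxes_of(a,n):
        x=np.array(b['box'])*[560,420,560,420]; print(n,round(b['p'],2),x.round())
E
```

```text
pics
0.0 [222.78358978 583.30807976 256.90645117] [-5.69632839e-01 -3.08929925e+00  2.86365258e-03] [[-0.934  0.357 -0.001]
 [ 0.357  0.934 -0.002]
 [-0.    -0.002 -1.   ]]
383.32084510033417 [ 2.18291421 -2.14829757  0.12090203] [ 41.85510096 559.94480938 984.7004653 ]
block 0.66 [291. 255. 343. 291.]
knob 0.42 [281. 196. 287. 202.]
fence 0.71 [221. 132. 330. 148.]
bottle 0.85 [156. 136. 194. 170.]
vial 0.65 [358. 229. 370. 237.]
vial 0.64 [221. 133. 329. 149.]
mouse 0.66 [358. 157. 382. 197.]
```

View pics/a.png

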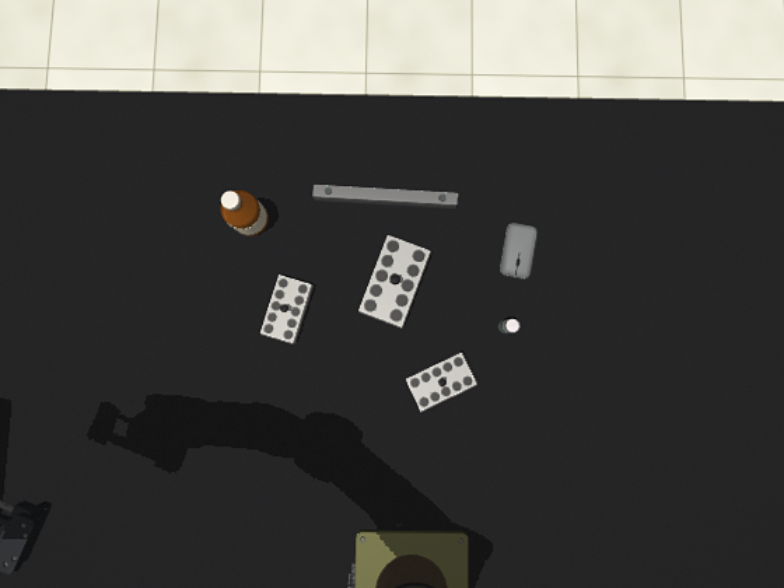

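The picture shows the rail at (385,196) and three ten-well blocks: (395,281) is clearly the largest, and (286,309) and (441,382) are small look-alikes. The bottle is at (245,213), the mouse at (518,250) and the vial at (510,326). I choose the block at (395,281) and will measure it and view a crop.

```bash
cat >> h.py <<'E'
def blockpose(c,guess=None):
    """white block tops -> list of (x,y,ang of long axis, size)"""
    g=c['pixels'].min(2); m=(g>95).astype(np.uint8); m[:110]=0
    m=cv2.morphologyEx(m,cv2.MORPH_CLOSE,np.ones((9,9)))
    out=[]
    for k in cv2.findContours(m,0,2)[0]:
        if cv2.contourArea(k)<300: continue
        P=unproj(c,k.reshape(-1,2),36)[:,:2].astype(np.float32)
        r=cv2.minAreaRect(P); B=cv2.boxPoints(r)
        e=[B[1]-B[0],B[2]-B[1]]; L=max(e,key=np.linalg.norm)
        out.append((r[0],np.degrees(np.arctan2(L[1],L[0]))%180,sorted(r[1]),B.round(0).tolist()))
    return out
E
python3 - <<'E'
from h import *
a=env.capture('top')
for o in blockpose(a): print(o)
f=np.array([[312,185],[458,194],[457,207]])/1.4
print('rail top corners',unproj(a,f,30).round(0).tolist())
m=[q for q in env.masks_of(a,'fence')]
for q in m[:2]:
    k=np.argwhere(q['region'])[:,::-1]; r=cv2.minAreaRect(unproj(a,k,30)[:,:2].astype(np.float32)); print('fence',q['p'],r,cv2.boxPoints(r).round().tolist())
print('bottle',unproj(a,np.array([[250,218],[267,230]])/1.4,0).round(0).tolist(),'vial top',unproj(a,np.array([[513,326]])/1.4,72).round(0),'vial foot',unproj(a,np.array([[503,327]])/1.4,5).round(0))
print('mouse',unproj(a,np.array([[507,224],[536,225],[528,278],[501,275]])/1.4,15).round(0).tolist())
s=env.capture('side'); save(s,'b.png')
cr=a['pixels'][100:310,150:400,::-1]; cv2.imwrite('pics/c.png',cv2.resize(cr,None,fx=2.8,fy=2.8,interpolation=2))
E
```

```text
((378.8089294433594, -50.54975891113281), np.float32(116.126755), [66.11446380615234, 116.56028747558594], [[323.0, -13.0], [375.0, -117.0], [434.0, -88.0], [383.0, 16.0]])
((508.8203430175781, 241.04794311523438), np.float32(164.19621), [66.61058807373047, 116.92544555664062], [[443.0, 225.0], [556.0, 193.0], [574.0, 257.0], [462.0, 289.0]])
((565.4273681640625, 38.509185791015625), np.float32(160.19135), [87.9002456665039, 156.8514862060547], [[477.0, 24.0], [624.0, -29.0], [654.0, 53.0], [507.0, 106.0]])
((627.2391357421875, -195.09542846679688), np.float32(169.90948), [56.9657096862793, 100.72877502441406], [[573.0, -214.0], [672.0, -232.0], [682.0, -176.0], [583.0, -158.0]])
((731.8611450195312, 58.96306610107422), np.float32(87.54129), [23.793216705322266, 276.9354248046875], [[714.0, -79.0], [738.0, -80.0], [750.0, 197.0], [726.0, 198.0]])
rail top corners [[749.0, 199.0, 30.0], [736.0, -83.0, 30.0], [710.0, -81.0, 30.0]]
fence 0.62 ((730.093505859375, 59.267234802246094), (278.7802734375, 31.916881561279297), 87.68743133544922) [[709.0, -79.0], [740.0, -81.0], [752.0, 198.0], [720.0, 199.0]]
fence 0.24 ((628.5, -195.52906799316406), (62.043800354003906, 107.23526763916016), 79.90155792236328) [[570.0, -217.0], [676.0, -235.0], [687.0, -174.0], [581.0, -156.0]]
bottle [[689.0, 324.0, 0.0], [665.0, 290.0, 0.0]] vial top [[ 482. -177.   72.]] vial foot [[ 482. -173.    5.]]
mouse [[682.0, -180.0, 15.0], [681.0, -237.0, 15.0], [576.0, -220.0, 15.0], [581.0, -168.0, 15.0]]
```

View pics/c.png

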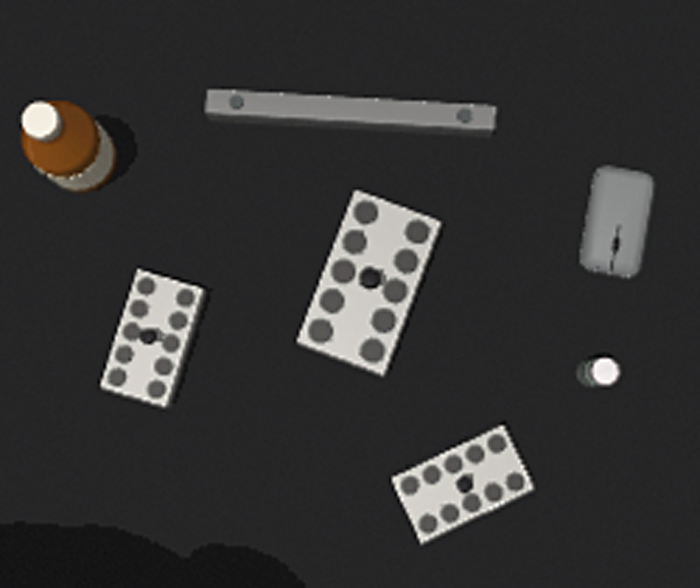

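View pics/b.png

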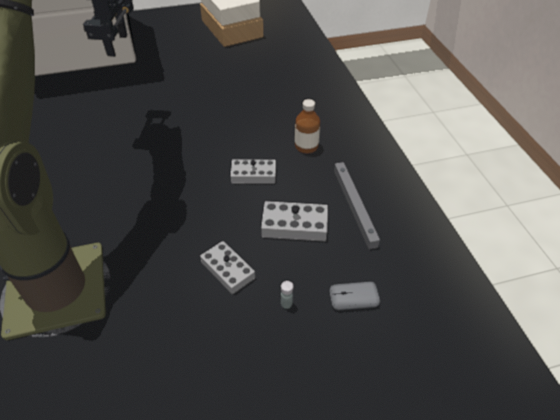

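The crop shows the largest block at about (370,280). It measures 88x157 mm, centre (565,38), long axis at 160°, and the look-alikes measure 66x117. The rail measures 24x277 at (732,59). The plan is to push the near end of the block's right long side to turn it about 73° clockwise, then push square to the rail.

>>> arm_command --series '[{"tx": -0.76, "ty": -0.77}, {"tx": -0.76, "ty": -0.77}, {"tx": -0.76, "ty": -0.77}, {"tx": -0.76, "ty": -0.77}, {"tx": -0.76, "ty": -0.77}, {"tx": -0.76, "ty": -0.77}]' --jaw 0

```text
$.series[0]: bad value
```

>>> arm_command --series '[{"tx": -0.76, "ty": -0.77}, {"tx": -0.76, "ty": -0.77}, {"tx": -0.76, "ty": -0.77}, {"tx": -0.76, "ty": -0.77}, {"tx": -0.76, "ty": -0.77}, {"tx": -0.76, "ty": -0.77}]'

```text
$.series[0]: bad value
```

>>> arm_command --series '[{"tx": -0.76, "ty": -0.77, "tz": 0.5, "az": 0.776}, {"tx": -0.76, "ty": -0.77, "tz": 0.5, "az": 0.776}, {"tx": -0.76, "ty": -0.77, "tz": 0.5, "az": 0.776}, {"tx": -0.76, "ty": -0.77, "tz": 0.5, "az": 0.776}, {"tx": -0.76, "ty": -0.77, "tz": 0.5, "az": 0.776}, {"tx": -0.76, "ty": -0.77, "tz": 0.5, "az": 0.776}, {"tx": -0.76, "ty": -0.77, "tz": 0.5, "az": 0.776}, {"tx": -0.76, "ty": -0.77, "tz": 0.5, "az": 0.776}, {"tx": -0.76, "ty": -0.77, "tz": 0.5, "az": 0.776}, {"tx": -0.76, "ty": -0.77, "tz": 0.5, "az": 0.776}, {"tx": -0.76, "ty": -0.77, "tz": 0.5, "az": 0.776}, {"tx": -0.76, "ty": -0.77, "tz": 0.5, "az": 0.776}, {"tx": -0.76, "ty": -0.77, "tz": 0.5, "az": 0.776}, {"tx": -0.76, "ty": -0.77, "tz": 0.5, "az": 0.776}, {"tx": -0.76, "ty": -0.77, "tz": 0.5, "az": 0.776}]'

```text
$.series[0]: bad value
```

>>> arm_command --series '[{"tx": -0.76, "ty": -0.77, "tz": 0, "ax": 0, "ay": 0, "az": 0}, {"tx": -0.76, "ty": -0.77, "tz": 0, "ax": 0, "ay": 0, "az": 0}, {"tx": -0.76, "ty": -0.77, "tz": 0, "ax": 0, "ay": 0, "az": 0}, {"tx": -0.76, "ty": -0.77, "tz": 0, "ax": 0, "ay": 0, "az": 0}, {"tx": -0.76, "ty": -0.77, "tz": 0, "ax": 0, "ay": 0, "az": 0}, {"tx": -0.76, "ty": -0.77, "tz": 0, "ax": 0, "ay": 0, "az": 0}]' --jaw 0

```text
clock: 1.0
position: [313.4, 377.8, 257.5]
tool_rot: [0.583, 3.084, -0.011]
wrist_force: [0.1, -0.6, 0.7]
finger_gap: 0.568
gripper_force: 0.0
```

>>> arm_command --series '[{"tx": -0.76, "ty": -0.77, "tz": 0, "ax": 0, "ay": 0, "az": 0}, {"tx": -0.76, "ty": -0.77, "tz": 0, "ax": 0, "ay": 0, "az": 0}, {"tx": -0.76, "ty": -0.77, "tz": 0, "ax": 0, "ay": 0, "az": 0}, {"tx": -0.76, "ty": -0.77, "tz": 0, "ax": 0, "ay": 0, "az": 0}, {"tx": -0.76, "ty": -0.77, "tz": 0, "ax": 0, "ay": 0, "az": 0}, {"tx": -0.76, "ty": -0.77, "tz": 0, "ax": 0, "ay": 0, "az": 0}]'

```text
clock: 1.5
position: [399.4, 180.2, 257.6]
tool_rot: [0.586, 3.085, -0.007]
wrist_force: [-0.1, -0.2, -0.2]
finger_gap: 0.117
gripper_force: 0.0
```

>>> arm_command --series '[{"tx": -0.76, "ty": -0.77, "tz": 0.5, "ax": 0, "ay": 0, "az": 0.776}, {"tx": -0.76, "ty": -0.77, "tz": 0.5, "ax": 0, "ay": 0, "az": 0.776}, {"tx": -0.76, "ty": -0.77, "tz": 0.5, "ax": 0, "ay": 0, "az": 0.776}, {"tx": -0.76, "ty": -0.77, "tz": 0.5, "ax": 0, "ay": 0, "az": 0.776}, {"tx": -0.76, "ty": -0.77, "tz": 0.5, "ax": 0, "ay": 0, "az": 0.776}, {"tx": -0.76, "ty": -0.77, "tz": 0.5, "ax": 0, "ay": 0, "az": 0.776}, {"tx": -0.76, "ty": -0.77, "tz": 0.5, "ax": 0, "ay": 0, "az": 0.776}, {"tx": -0.76, "ty": -0.77, "tz": 0.5, "ax": 0, "ay": 0, "az": 0.776}, {"tx": -0.76, "ty": -0.77, "tz": 0.5, "ax": 0, "ay": 0, "az": 0.776}, {"tx": -0.76, "ty": -0.77, "tz": 0.5, "ax": 0, "ay": 0, "az": 0.776}, {"tx": -0.76, "ty": -0.77, "tz": 0.5, "ax": 0, "ay": 0, "az": 0.776}, {"tx": -0.76, "ty": -0.77, "tz": 0.5, "ax": 0, "ay": 0, "az": 0.776}, {"tx": -0.76, "ty": -0.77, "tz": 0.5, "ax": 0, "ay": 0, "az": 0.776}, {"tx": -0.76, "ty": -0.77, "tz": 0.5, "ax": 0, "ay": 0, "az": 0.776}]'

```text
clock: 2.67
position: [484.7, -9.6, 157.7]
tool_rot: [2.571, 1.805, 0.001]
wrist_force: [-0.1, 0.0, 0.5]
finger_gap: 0.004
gripper_force: 0.0
```

```bash
cat >> h.py <<'E'
def tool():
    s=env.get_state(); M=R.from_rotvec(s['tool_rot']).as_matrix(); return s,np.array(s['position']),M,np.degrees(np.arctan2(M[1,1],M[0,1]))
def goto(P,yaw,p=None,M=None):
    """numbers for a move from present pose to world P with tool y at yaw (deg), tool down"""
    s,p,M,_=tool(); y=np.radians(yaw); c,n=np.cos(y),np.sin(y)
    T=np.array([[-n,c,0],[c,n,0],[0,0,-1.]]); rv=R.from_matrix(M.T@T).as_rotvec()
    return np.round(np.r_[M.T@(np.array(P)-p)/200,rv/2],3).tolist()
E
python3 - <<'E'
from h import *
s,p,M,y=tool(); print(s['clock'],p.round(1),y,np.round(s['joints'],2))
print(goto([484,-10,31],-20))
a=np.radians(-20)
E
```

```text
2.6667 [484.7  -9.6 157.7] -19.845661977968703 [-0.16  0.69  0.14  2.09 -0.25  0.38 -0.17]
[-0.003, -0.003, 0.634, 0.0, -0.0, 0.001]
```

>>> arm_command --series '[{"tx": 0, "ty": 0, "tz": 0.2, "ax": 0, "ay": 0, "az": 0}, {"tx": 0, "ty": 0, "tz": 0.4, "ax": 0, "ay": 0, "az": 0}, {"tx": 0, "ty": 0, "tz": 0.55, "ax": 0, "ay": 0, "az": 0}, {"tx": 0, "ty": 0, "tz": 0.63, "ax": 0, "ay": 0, "az": 0}, {"tx": 0, "ty": 0, "tz": 0.63, "ax": 0, "ay": 0, "az": 0}]'

```text
clock: 3.08
position: [482.8, -9.8, 28.7]
tool_rot: [-2.566, -1.806, 0.005]
wrist_force: [0.1, -0.2, 0.8]
finger_gap: 0.006
gripper_force: 0.0
```

```bash
cat >> h.py <<'E'
def arc(g,k,b,a0,a1,st,u=-60,w=53):
    # rows: tool centre at block-frame (u along tool y, -w along tool x) turning about pivot at u=b; g: gap first closed, k: sideways offset
    for a in np.arange(a0,a1+.1,st):
        t=np.radians(a); x,y=-w,u-b
        X=g+w+x*np.cos(t)-y*np.sin(t); Y=k+(b-u)+x*np.sin(t)+y*np.cos(t)
        print(np.round([X/200,Y/200,t/2],3).tolist())
E
python3 - <<'E'
from h import *
s,p,M,y=tool(); print(p.round(1),y)
c=np.array([565.4,38.5]); 
print('block rel tool', M[:2,:2].T@(c-p[:2]))
g,k=(M[:2,:2].T@(c-p[:2])-[53,60]); print(g,k)
arc(g,k,25,0,42,3)
E
```

```text
[482.8  -9.8  28.7] -19.716362897878227
block rel tool [73.3035276  61.49814879]
20.303527603384282 1.4981487929476316
[0.102, 0.007, 0.0]
[0.124, -0.006, 0.026]
[0.147, -0.018, 0.052]
[0.171, -0.029, 0.079]
[0.196, -0.038, 0.105]
[0.221, -0.047, 0.131]
[0.246, -0.054, 0.157]
[0.271, -0.059, 0.183]
[0.297, -0.064, 0.209]
[0.323, -0.066, 0.236]
[0.35, -0.068, 0.262]
[0.376, -0.068, 0.288]
[0.402, -0.067, 0.314]
[0.428, -0.065, 0.34]
[0.454, -0.061, 0.367]
```

>>> arm_command --series '[{"tx": 0.04, "ty": 0, "tz": 0, "ax": 0, "ay": 0, "az": 0}, {"tx": 0.075, "ty": 0.005, "tz": 0, "ax": 0, "ay": 0, "az": 0}, {"tx": 0.1, "ty": 0.007, "tz": 0, "ax": 0, "ay": 0, "az": 0}, {"tx": 0.124, "ty": -0.006, "tz": 0, "ax": 0, "ay": 0, "az": 0.026}, {"tx": 0.147, "ty": -0.018, "tz": 0, "ax": 0, "ay": 0, "az": 0.052}, {"tx": 0.171, "ty": -0.029, "tz": 0, "ax": 0, "ay": 0, "az": 0.079}, {"tx": 0.196, "ty": -0.038, "tz": 0, "ax": 0, "ay": 0, "az": 0.105}, {"tx": 0.221, "ty": -0.047, "tz": 0, "ax": 0, "ay": 0, "az": 0.131}, {"tx": 0.246, "ty": -0.054, "tz": 0, "ax": 0, "ay": 0, "az": 0.157}, {"tx": 0.271, "ty": -0.059, "tz": 0, "ax": 0, "ay": 0, "az": 0.183}, {"tx": 0.297, "ty": -0.064, "tz": 0, "ax": 0, "ay": 0, "az": 0.209}, {"tx": 0.323, "ty": -0.066, "tz": 0, "ax": 0, "ay": 0, "az": 0.236}, {"tx": 0.35, "ty": -0.068, "tz": 0, "ax": 0, "ay": 0, "az": 0.262}, {"tx": 0.35, "ty": -0.068, "tz": 0, "ax": 0, "ay": 0, "az": 0.262}, {"tx": 0.35, "ty": -0.068, "tz": 0, "ax": 0, "ay": 0, "az": 0.262}]'

```text
clock: 4.33
position: [496.0, 61.2, 32.8]
tool_rot: [2.949, 1.083, 0.004]
wrist_force: [-0.9, -0.5, -0.4]
finger_gap: 0.002
gripper_force: 0.0
```

```bash
python3 - <<'E'
from h import *
s,p,M,y=tool(); print(p.round(1),y)
a=env.capture('top'); 
for o in blockpose(a): print(o)
cv2.imwrite('pics/d.png',cv2.resize(a['pixels'][90:300,150:400,::-1],None,fx=2.8,fy=2.8,interpolation=2))
E
```

```text
[496.   61.2  32.8] -49.660703695079064
((379.3503112792969, -50.83550262451172), np.float32(115.7724), [65.04672241210938, 117.61653137207031], [[324.0, -12.0], [376.0, -118.0], [434.0, -90.0], [383.0, 16.0]])
((597.5363159179688, 31.464771270751953), np.float32(132.75223), [88.9458999633789, 90.89820098876953], [[534.0, 35.0], [596.0, -32.0], [661.0, 28.0], [599.0, 95.0]])
((627.2391357421875, -195.09542846679688), np.float32(169.90948), [56.9657096862793, 100.72877502441406], [[573.0, -214.0], [672.0, -232.0], [682.0, -176.0], [583.0, -158.0]])
((731.9094848632812, 58.955177307128906), np.float32(87.50131), [23.749202728271484, 276.93731689453125], [[714.0, -79.0], [738.0, -80.0], [750.0, 197.0], [726.0, 198.0]])
```

View pics/d.png

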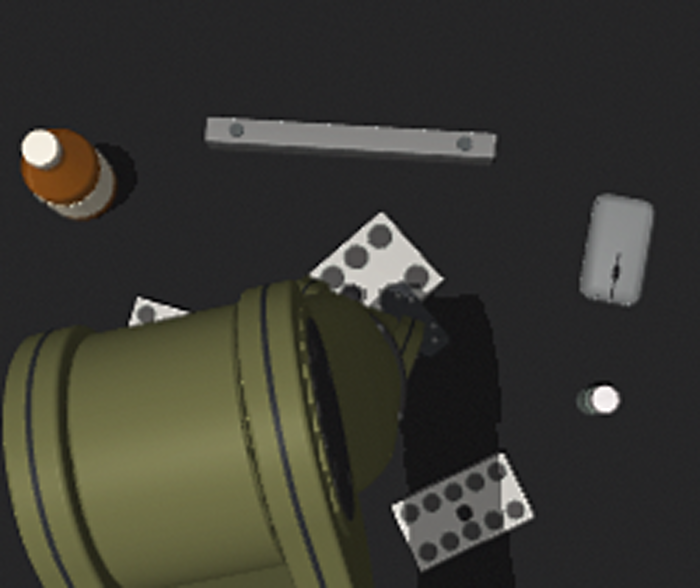

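The picture shows the block's far end at crop (310–440, 210–290), clear of the rail and turned by about 27° to −47°. The turn is working, so I continue.

```bash
python3 - <<'E'
from h import *
arc(1,0,35,3,42,3,u=-59)
E
```

```text
[0.03, -0.013, 0.026]
[0.056, -0.025, 0.052]
[0.082, -0.036, 0.079]
[0.109, -0.045, 0.105]
[0.136, -0.053, 0.131]
[0.163, -0.059, 0.157]
[0.191, -0.064, 0.183]
[0.219, -0.067, 0.209]
[0.247, -0.069, 0.236]
[0.276, -0.07, 0.262]
[0.304, -0.069, 0.288]
[0.332, -0.066, 0.314]
[0.36, -0.062, 0.34]
[0.388, -0.057, 0.367]
```

>>> arm_command --series '[{"tx": 0.03, "ty": -0.013, "tz": 0, "ax": 0, "ay": 0, "az": 0.026}, {"tx": 0.056, "ty": -0.025, "tz": 0, "ax": 0, "ay": 0, "az": 0.052}, {"tx": 0.082, "ty": -0.036, "tz": 0, "ax": 0, "ay": 0, "az": 0.079}, {"tx": 0.109, "ty": -0.045, "tz": 0, "ax": 0, "ay": 0, "az": 0.105}, {"tx": 0.136, "ty": -0.053, "tz": 0, "ax": 0, "ay": 0, "az": 0.131}, {"tx": 0.163, "ty": -0.059, "tz": 0, "ax": 0, "ay": 0, "az": 0.157}, {"tx": 0.191, "ty": -0.064, "tz": 0, "ax": 0, "ay": 0, "az": 0.183}, {"tx": 0.219, "ty": -0.067, "tz": 0, "ax": 0, "ay": 0, "az": 0.209}, {"tx": 0.247, "ty": -0.069, "tz": 0, "ax": 0, "ay": 0, "az": 0.236}, {"tx": 0.276, "ty": -0.07, "tz": 0, "ax": 0, "ay": 0, "az": 0.262}, {"tx": 0.304, "ty": -0.069, "tz": 0, "ax": 0, "ay": 0, "az": 0.288}, {"tx": 0.332, "ty": -0.066, "tz": 0, "ax": 0, "ay": 0, "az": 0.314}, {"tx": 0.355, "ty": -0.063, "tz": 0, "ax": 0, "ay": 0, "az": 0.335}, {"tx": 0.355, "ty": -0.063, "tz": 0, "ax": 0, "ay": 0, "az": 0.335}, {"tx": 0.355, "ty": -0.063, "tz": 0, "ax": 0, "ay": 0, "az": 0.335}]'

```text
clock: 5.63
position: [539.7, 116.7, 31.8]
tool_rot: [-3.139, -0.053, 0.004]
wrist_force: [-4.1, 2.0, 2.3]
finger_gap: 0.004
gripper_force: 2.2
```

```bash
python3 - <<'E'
from h import *
s,p,M,y=tool(); print(s['clock'],p.round(1),y)
a=env.capture('top'); 
for o in blockpose(a): print(o)
E
```

```text
5.6333 [539.7 116.7  31.8] -88.05367561722073
((379.2543029785156, -51.41381072998047), np.float32(116.04743), [66.11907958984375, 116.56745147705078], [[324.0, -14.0], [375.0, -118.0], [435.0, -89.0], [383.0, 15.0]])
((600.42626953125, 52.05950164794922), np.float32(94.80936), [88.66954803466797, 129.80381774902344], [[551.0, 113.0], [562.0, -16.0], [650.0, -9.0], [639.0, 120.0]])
((627.2660522460938, -195.18765258789062), np.float32(169.72089), [56.82058334350586, 100.7176513671875], [[573.0, -214.0], [672.0, -232.0], [682.0, -176.0], [583.0, -158.0]])
((731.8519287109375, 59.02593994140625), np.float32(87.55115), [23.80405616760254, 276.8130187988281], [[714.0, -79.0], [738.0, -80.0], [750.0, 197.0], [726.0, 198.0]])
```

>>> arm_command --series '[{"tx": 0.02, "ty": 0, "tz": 0, "ax": 0, "ay": 0, "az": 0.01}, {"tx": 0.04, "ty": 0, "tz": 0, "ax": 0, "ay": 0, "az": 0.02}, {"tx": 0.056, "ty": 0.002, "tz": 0, "ax": 0, "ay": 0, "az": 0.036}, {"tx": 0.056, "ty": 0.002, "tz": 0, "ax": 0, "ay": 0, "az": 0.036}, {"tx": 0.056, "ty": 0.002, "tz": 0, "ax": 0, "ay": 0, "az": 0.036}, {"tx": -0.05, "ty": 0, "tz": 0, "ax": 0, "ay": 0, "az": 0.036}, {"tx": -0.25, "ty": 0, "tz": 0, "ax": 0, "ay": 0, "az": 0.036}, {"tx": -0.4, "ty": 0, "tz": 0, "ax": 0, "ay": 0, "az": 0.036}, {"tx": -0.4, "ty": 0, "tz": 0, "ax": 0, "ay": 0, "az": 0.036}, {"tx": -0.4, "ty": 0, "tz": 0, "ax": 0, "ay": 0, "az": 0.036}]'

```text
clock: 6.52
position: [461.2, 112.0, 32.2]
tool_rot: [3.141, -0.066, 0.001]
wrist_force: [0.9, -0.2, -0.0]
finger_gap: 0.005
gripper_force: 0.0
```

```bash
python3 - <<'E'
from h import *
s,p,M,y=tool(); print(s['clock'],p.round(1),y)
a=env.capture('top'); 
for o in blockpose(a): print(o)
cv2.imwrite('pics/e.png',cv2.resize(a['pixels'][90:300,150:400,::-1],None,fx=2.8,fy=2.8,interpolation=2))
E
```

```text
6.5167 [461.2 112.   32.2] -92.40402004268735
((379.2227783203125, -51.45281219482422), np.float32(116.23393), [66.1080093383789, 116.46212005615234], [[324.0, -14.0], [375.0, -118.0], [435.0, -89.0], [383.0, 15.0]])
((606.3718872070312, 61.26123046875), np.float32(89.671005), [89.1312484741211, 154.8548583984375], [[561.0, -16.0], [650.0, -16.0], [651.0, 138.0], [562.0, 139.0]])
((627.2391357421875, -195.09542846679688), np.float32(169.90948), [56.9657096862793, 100.72877502441406], [[573.0, -214.0], [672.0, -232.0], [682.0, -176.0], [583.0, -158.0]])
((731.832275390625, 59.02870178222656), np.float32(87.56744), [23.821998596191406, 276.81292724609375], [[714.0, -79.0], [738.0, -80.0], [750.0, 197.0], [726.0, 198.0]])
```

View pics/e.png

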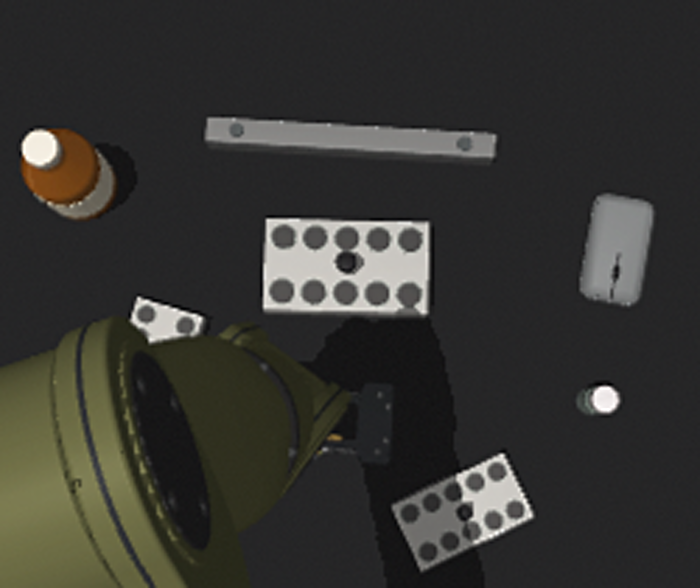

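The picture shows the block at crop (347,265), almost parallel to the rail and about 69 mm clear, with 2.2° left to turn. Opening the fingers square to the rail and pushing with both will square it up well before contact.

>>> arm_command --series '[{"tx": 0, "ty": 0.2, "tz": 0, "ax": 0, "ay": 0, "az": 0.001}, {"tx": 0.1, "ty": 0.25, "tz": 0, "ax": 0, "ay": 0, "az": 0.001}, {"tx": 0.25, "ty": 0.25, "tz": 0, "ax": 0, "ay": 0, "az": 0.001}, {"tx": 0.35, "ty": 0.25, "tz": 0, "ax": 0, "ay": 0, "az": 0.001}, {"tx": 0.35, "ty": 0.25, "tz": 0, "ax": 0, "ay": 0, "az": 0.001}, {"tx": 0.35, "ty": 0.25, "tz": 0, "ax": 0, "ay": 0, "az": 0.001}, {"tx": 0.38, "ty": 0.25, "tz": 0, "ax": 0, "ay": 0, "az": 0.001}, {"tx": 0.41, "ty": 0.25, "tz": 0, "ax": 0, "ay": 0, "az": 0.001}, {"tx": 0.44, "ty": 0.25, "tz": 0, "ax": 0, "ay": 0, "az": 0.001}, {"tx": 0.47, "ty": 0.25, "tz": 0, "ax": 0, "ay": 0, "az": 0.001}, {"tx": 0.5, "ty": 0.25, "tz": 0, "ax": 0, "ay": 0, "az": 0.001}, {"tx": 0.53, "ty": 0.25, "tz": 0, "ax": 0, "ay": 0, "az": 0.001}, {"tx": 0.56, "ty": 0.25, "tz": 0, "ax": 0, "ay": 0, "az": 0.001}, {"tx": 0.58, "ty": 0.25, "tz": 0, "ax": 0, "ay": 0, "az": 0.001}, {"tx": 0.58, "ty": 0.25, "tz": 0, "ax": 0, "ay": 0, "az": 0.001}, {"tx": 0.58, "ty": 0.25, "tz": 0, "ax": 0, "ay": 0, "az": 0.001}]' --jaw 1

```text
clock: 7.9
position: [573.9, 58.6, 31.0]
tool_rot: [-3.141, 0.067, 0.004]
wrist_force: [-3.6, 0.1, -2.6]
finger_gap: 0.999
gripper_force: 1.7
```

```bash
python3 - <<'E'
from h import *
s,p,M,y=tool(); print(s['clock'],p.round(1),y)
a=env.capture('top'); 
for o in blockpose(a): print(o)
E
```

```text
7.9 [573.9  58.6  31. ] -92.45563651753828
((378.7174987792969, -50.8292236328125), np.float32(116.9242), [66.0609359741211, 115.48348999023438], [[323.0, -14.0], [375.0, -117.0], [434.0, -87.0], [382.0, 16.0]])
((627.2391357421875, -195.09542846679688), np.float32(169.90948), [56.9657096862793, 100.72877502441406], [[573.0, -214.0], [672.0, -232.0], [682.0, -176.0], [583.0, -158.0]])
((731.832275390625, 59.02870178222656), np.float32(87.56744), [23.821998596191406, 276.81292724609375], [[714.0, -79.0], [738.0, -80.0], [750.0, 197.0], [726.0, 198.0]])
```

>>> arm_command --series '[{"tx": -0.1, "ty": 0, "tz": 0, "ax": 0, "ay": 0, "az": 0}, {"tx": -0.3, "ty": 0, "tz": 0, "ax": 0, "ay": 0, "az": 0}, {"tx": -0.5, "ty": 0, "tz": 0, "ax": 0, "ay": 0, "az": 0}, {"tx": -0.5, "ty": 0, "tz": 0, "ax": 0, "ay": 0, "az": 0}, {"tx": -0.5, "ty": 0, "tz": 0, "ax": 0, "ay": 0, "az": 0}]'

```text
clock: 8.37
position: [473.8, 62.8, 32.3]
tool_rot: [-3.14, 0.069, 0.002]
wrist_force: [0.3, 0.6, 0.7]
finger_gap: 1.003
gripper_force: 0.0
```

```bash
python3 - <<'E'
from h import *
s,p,M,y=tool(); print(s['clock'],p.round(1),y)
a=env.capture('top'); 
for o in blockpose(a): print(o)
E
```

```text
8.3667 [473.8  62.8  32.3] -92.51307658973816
((378.8592529296875, -50.573265075683594), np.float32(115.915405), [65.67910766601562, 116.64554595947266], [[324.0, -12.0], [375.0, -117.0], [434.0, -89.0], [383.0, 16.0]])
((627.2391357421875, -195.09542846679688), np.float32(169.90948), [56.9657096862793, 100.72877502441406], [[573.0, -214.0], [672.0, -232.0], [682.0, -176.0], [583.0, -158.0]])
((628.5291748046875, 61.38214874267578), np.float32(87.60945), [89.2076644897461, 155.82920837402344], [[581.0, -15.0], [670.0, -18.0], [676.0, 137.0], [587.0, 141.0]])
((731.8492431640625, 58.964988708496094), np.float32(87.55113), [23.80405616760254, 276.9349365234375], [[714.0, -79.0], [738.0, -80.0], [750.0, 197.0], [726.0, 198.0]])
```

The block is now square to the rail (87.6° against 87.55°) and still about 46 mm clear. I push it home, slowing at the end.

>>> arm_command --series '[{"tx": 0.2, "ty": 0, "tz": 0, "ax": 0, "ay": 0, "az": 0}, {"tx": 0.35, "ty": 0, "tz": 0, "ax": 0, "ay": 0, "az": 0}, {"tx": 0.46, "ty": 0, "tz": 0, "ax": 0, "ay": 0, "az": 0}, {"tx": 0.48, "ty": 0, "tz": 0, "ax": 0, "ay": 0, "az": 0}, {"tx": 0.5, "ty": 0, "tz": 0, "ax": 0, "ay": 0, "az": 0}, {"tx": 0.52, "ty": 0, "tz": 0, "ax": 0, "ay": 0, "az": 0}, {"tx": 0.54, "ty": 0, "tz": 0, "ax": 0, "ay": 0, "az": 0}, {"tx": 0.56, "ty": 0, "tz": 0, "ax": 0, "ay": 0, "az": 0}, {"tx": 0.58, "ty": 0, "tz": 0, "ax": 0, "ay": 0, "az": 0}, {"tx": 0.6, "ty": 0, "tz": 0, "ax": 0, "ay": 0, "az": 0}, {"tx": 0.62, "ty": 0, "tz": 0, "ax": 0, "ay": 0, "az": 0}, {"tx": 0.64, "ty": 0, "tz": 0, "ax": 0, "ay": 0, "az": 0}, {"tx": 0.66, "ty": 0, "tz": 0, "ax": 0, "ay": 0, "az": 0}, {"tx": 0.68, "ty": 0, "tz": 0, "ax": 0, "ay": 0, "az": 0}, {"tx": 0.69, "ty": 0, "tz": 0, "ax": 0, "ay": 0, "az": 0}, {"tx": 0.7, "ty": 0, "tz": 0, "ax": 0, "ay": 0, "az": 0}, {"tx": 0.71, "ty": 0, "tz": 0, "ax": 0, "ay": 0, "az": 0}, {"tx": 0.71, "ty": 0, "tz": 0, "ax": 0, "ay": 0, "az": 0}]'

```text
clock: 9.92
position: [611.4, 56.8, 31.2]
tool_rot: [-3.138, 0.069, 0.017]
wrist_force: [-9.7, 0.0, 6.8]
finger_gap: 1.003
gripper_force: 5.1
```

>>> arm_command --series '[{"tx": 0.005, "ty": 0, "tz": 0, "ax": 0, "ay": 0, "az": 0}, {"tx": 0.01, "ty": 0, "tz": 0, "ax": 0, "ay": 0, "az": 0}, {"tx": 0.015, "ty": 0, "tz": 0, "ax": 0, "ay": 0, "az": 0}, {"tx": 0.015, "ty": 0, "tz": 0, "ax": 0, "ay": 0, "az": 0}, {"tx": 0.015, "ty": 0, "tz": 0, "ax": 0, "ay": 0, "az": 0}]'

```text
clock: 10.33
position: [614.2, 56.7, 31.2]
tool_rot: [-3.138, 0.069, 0.018]
wrist_force: [-9.9, 0.3, 7.8]
finger_gap: 1.0
gripper_force: 5.0
```

>>> arm_command --series '[{"tx": 0.005, "ty": 0, "tz": 0, "ax": 0, "ay": 0, "az": 0}, {"tx": 0.01, "ty": 0, "tz": 0, "ax": 0, "ay": 0, "az": 0}, {"tx": 0.015, "ty": 0, "tz": 0, "ax": 0, "ay": 0, "az": 0}, {"tx": 0.02, "ty": 0, "tz": 0, "ax": 0, "ay": 0, "az": 0}, {"tx": 0.025, "ty": 0, "tz": 0, "ax": 0, "ay": 0, "az": 0}, {"tx": 0.025, "ty": 0, "tz": 0, "ax": 0, "ay": 0, "az": 0}, {"tx": 0.025, "ty": 0, "tz": 0, "ax": 0, "ay": 0, "az": 0}]'

```text
clock: 10.92
position: [619.3, 56.5, 31.2]
tool_rot: [-3.138, 0.069, 0.018]
wrist_force: [-10.2, 0.3, 7.2]
finger_gap: 1.0
gripper_force: 5.0
```

>>> arm_command --series '[{"tx": 0.005, "ty": 0, "tz": 0, "ax": 0, "ay": 0, "az": 0}, {"tx": 0.01, "ty": 0, "tz": 0, "ax": 0, "ay": 0, "az": 0}, {"tx": 0.015, "ty": 0, "tz": 0, "ax": 0, "ay": 0, "az": 0}, {"tx": 0.015, "ty": 0, "tz": 0, "ax": 0, "ay": 0, "az": 0}, {"tx": 0.015, "ty": 0, "tz": 0, "ax": 0, "ay": 0, "az": 0}]'

```text
clock: 11.33
position: [621.6, 56.4, 31.2]
tool_rot: [-3.138, 0.07, 0.02]
wrist_force: [-10.6, 0.8, 9.5]
finger_gap: 1.004
gripper_force: 5.8
```

>>> arm_command --series '[{"tx": 0.005, "ty": 0, "tz": 0, "ax": 0, "ay": 0, "az": 0}, {"tx": 0.01, "ty": 0, "tz": 0, "ax": 0, "ay": 0, "az": 0}, {"tx": 0.01, "ty": 0, "tz": 0, "ax": 0, "ay": 0, "az": 0}, {"tx": 0.01, "ty": 0, "tz": 0, "ax": 0, "ay": 0, "az": 0}]'

```text
clock: 11.67
position: [621.7, 56.3, 31.2]
tool_rot: [-3.137, 0.07, 0.026]
wrist_force: [-17.0, 0.9, 13.0]
finger_gap: 0.995
gripper_force: 7.9
```

>>> arm_command --series '[{"tx": 0.005, "ty": 0, "tz": 0, "ax": 0, "ay": 0, "az": 0}, {"tx": 0.01, "ty": 0, "tz": 0, "ax": 0, "ay": 0, "az": 0}, {"tx": 0.01, "ty": 0, "tz": 0, "ax": 0, "ay": 0, "az": 0}, {"tx": 0.01, "ty": 0, "tz": 0, "ax": 0, "ay": 0, "az": 0}]'

```text
clock: 12.0
position: [621.7, 56.4, 31.1]
tool_rot: [-3.137, 0.07, 0.032]
wrist_force: [-19.9, 0.5, 17.0]
finger_gap: 0.998
gripper_force: 10.0
```

Motion has stalled at x=621.7 and the force is rising, so the block is seated. I back off and check.

>>> arm_command --series '[{"tx": -0.03, "ty": 0, "tz": 0, "ax": 0, "ay": 0, "az": 0}, {"tx": -0.08, "ty": 0, "tz": 0, "ax": 0, "ay": 0, "az": 0}, {"tx": -0.25, "ty": 0, "tz": 0, "ax": 0, "ay": 0, "az": 0}, {"tx": -0.45, "ty": 0, "tz": 0, "ax": 0, "ay": 0, "az": 0}, {"tx": -0.65, "ty": 0, "tz": 0, "ax": 0, "ay": 0, "az": 0}, {"tx": -0.7, "ty": 0, "tz": -0.1, "ax": 0, "ay": 0, "az": 0}, {"tx": -0.7, "ty": 0, "tz": -0.1, "ax": 0, "ay": 0, "az": 0}]'

```text
clock: 12.58
position: [487.9, 62.3, 53.5]
tool_rot: [-3.139, 0.069, 0.007]
wrist_force: [1.0, -0.8, -0.5]
finger_gap: 1.002
gripper_force: 0.0
```

```bash
python3 - <<'E'
from h import *
s,p,M,y=tool(); print(s['clock'],p.round(1),y)
a=env.capture('top'); 
for o in blockpose(a): print(o)
b=env.capture('side')
A=cv2.resize(a['pixels'][90:270,150:400,::-1],(700,504),interpolation=2)
cv2.imwrite('pics/f.png',A)
cv2.imwrite('pics/g.png',cv2.resize(b['pixels'][90:330,210:410,::-1],None,fx=2.5,fy=2.5,interpolation=2))
E
```

```text
12.5833 [487.9  62.3  53.5] -92.51090126774461
((378.9241027832031, -51.04945373535156), np.float32(116.23393), [65.92877960205078, 115.47445678710938], [[324.0, -14.0], [375.0, -117.0], [434.0, -88.0], [383.0, 15.0]])
((627.2391357421875, -195.09542846679688), np.float32(169.90948), [56.9657096862793, 100.72877502441406], [[573.0, -214.0], [672.0, -232.0], [682.0, -176.0], [583.0, -158.0]])
((687.6410522460938, 60.87456512451172), np.float32(87.520996), [112.34296417236328, 276.9363708496094], [[626.0, -75.0], [738.0, -80.0], [750.0, 197.0], [638.0, 202.0]])
```

View pics/f.png

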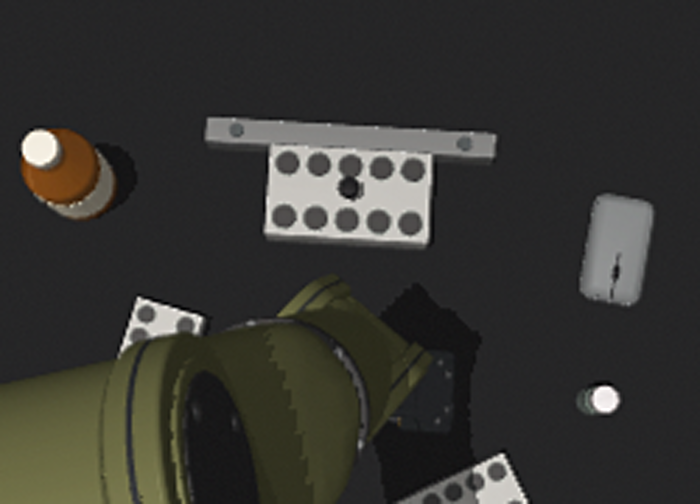

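View pics/g.png

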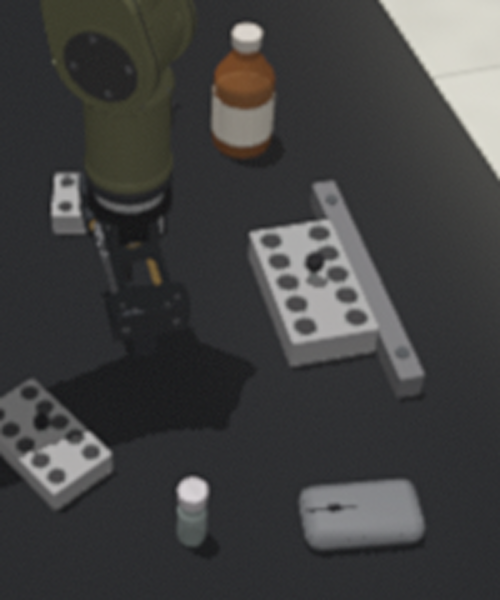

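Both views show the block flush along the rail and well within its ends, with top-crop corners at about (268,145) to (433,240). The bottle, vial and mouse have not moved, and the gripper is clear.

```bash
python3 -c "
from plant import env
print(env.finish_job())"
```

```text
the job is handed in; nothing more can be done
None
```

The job is handed in: the largest block was turned square while clear of the rail, then pushed flush against it by a long side and within its ends, with the bottle, vial and mouse left where they stood (no verdict was returned).

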